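# Lever the chute flap up and send the worn drum into the scrap bin

### The job

With your fingertips push the tin scrap bin, which is swung halfway forward, back until it sits fully level beside the chute's spout. Then press down the long end of the lever to raise the steel flap, and keep it down until the brass drum has rolled out into the bin, before letting the lever up so that the flap falls shut. Do not touch the drum or the flap, and leave the other things on the bench where they are.

Things in the scene. Friction and masses are not known exactly. Their poses are not given: they have to be found in the camera images.
- chute: Fixed scrap chute on a base board 12 mm thick (x -110 to 55, y -140 to 180 mm). Origin on the bench; x, y level. The trough (33 mm wide inside, walls 36 mm) runs along x = 0 and slopes down towards +y, from y -150 to the spout edge at y 60 mm, floor there 100 mm up. Trough and flap at rest top out 180 mm up. Lever on the -x (robot) side, bin at the +y end.
- bin (a joint): Tilt of the tin scrap bin, rad: 0 = home, level, at its stop; positive = swung forward, top leaning to the chute's -x (robot) side; starts between 0.4 and 0.65. Stiff hinge, stays where it is left; 1 to 8 N at the rim pushes it back in the chute's +x direction.
- bin_rim (a point): Middle of the top edge of the bin's front wall, outer face; moves with the bin. The hinge runs along the chute's y, 56 mm below it along that wall (x -50, z 14 mm in the chute frame); at home the point is at x -50, y 120, z 70 mm there. Bin 100 x 100 mm, 56 mm high (44 mm on the spout side), sheet 3 mm, rolled rim 5 mm.
- bin_in (a point): Centre of the bin's inner floor (3 mm above its underside). Axes: x from front wall to back wall, y away from the chute, z out of the bin; inner walls 47 mm from it each way.
- lever (a joint): Lever angle, rad: 0 = at rest, long end up; grows as the long end is pressed; stop at 0.42. Pivot parallel to the chute's x axis at x -70, y -85, z 158 mm of the chute frame. The short end (55 mm) lies under a pin on the flap, whose weight brings the lever back when let go. Takes about 4 N on the pad. The drum gets free at about 0.25 to 0.3.
- lever_pad (a point): Middle of the top face of the wooden pad (36 mm wide, 44 mm along the lever) at the lever's long end, 175 mm from the pivot in the chute's -y direction; moves with the lever: 199 mm above the bench at rest, 127 mm at the stop. Nothing stands above it.
- flap: The heavy steel flap: an upright plate 66 mm wide, 13 thick, 55 high across the chute mouth, on two arms, with the pin on its side. Origin on its hinge axis, which is parallel to the chute's x axis at y -80, z 157 mm of the chute frame. Its own z axis is upright when shut and leans by the opening angle as it rises (to about 0.47 rad with the lever fully down).
- flap_center (a point): Centre of the upright plate of the flap.
- drum: Worn brass mainspring drum, a cylinder 36 mm in diameter and 26 mm long; origin at its centre, its own x axis is the cylinder's axis. It stands on its rim in the chute, leaning on the flap, and rolls out by itself when the flap is high enough.
- spool_case: Bystander: cream bakelite ribbon-spool case, 68 x 68 x 30 mm.
- mallet: Bystander: wooden mallet, head 85 mm long and 48 mm thick, handle to 210 mm from the head.
- race: Bystander: steel ball bearing race, a flat ring 52 mm across, 15 mm high.
- oil_jar: Bystander: amber glass jar, 54 mm across, 75 mm high.
- screwdriver: Bystander: screwdriver lying flat, about 200 mm long.
- brush: Bystander: small brush lying flat.
- screw_dish: Bystander: low steel dish, 80 mm across, 25 mm high.
Mind the look-alikes: they are no part of the job. What is meant by the drum is not pink or turquoise, and is the smaller of those in its own colour.

How it is judged:
On the way, in this order (a step that is already met when the one before it is completed fails the run):
1. the bin is pushed back home, level, with the drum still in the chute (value of joint bin below 0.06 rad and height (world z) of drum above 0.11 m), for 0.2 s.
2. the lever's long end is pressed down and the flap is raised (value of joint lever above 0.12 rad and angle between flap's own z axis and vertical above 0.12 rad), for 0.1 s.
3. the drum has rolled out into the bin (x of drum in the frame of bin_in between -0.045 and 0.045 m and y of drum in the frame of bin_in between -0.045 and 0.045 m and z of drum in the frame of bin_in between 0 and 0.045 m), for 0.2 s.
At the end, for the whole second after the job is handed in: The drum rests inside the bin (its centre within 45 mm of the middle of the bin each way, speed below 0.05 m/s), the bin is home (within 0.06 rad), the flap is shut (within 0.05 rad) and the lever is back up (within 0.06 rad) (all of step 3 and value of joint each of bin, lever below 0.06 rad and angle between flap's own z axis and vertical below 0.05 rad and linear speed of drum below 0.05 m/s); the robot touches nothing.
It fails at once if the robot touches the drum (over 0.5 N) (contact force between any of the fingers, the arm and drum above 0.5 N).
It fails at once if the robot touches the flap (over 1 N) (contact force between any of the fingers, the arm and flap above 1 N).
It fails at once if a bystander is moved by more than 25 mm or lifted (distance of any of spool_case, mallet, race, oil_jar, screwdriver, brush, screw_dish from where it was at the start of the episode above 0.025 m).
It also fails if it takes over 51 s, if anything falls off the work surface, if the arm or the gripper's body presses on something with over 40 N, if the wrist force passes 120 N, or if a joint passes its speed limit or range.

### The arm

A 7-joint arm with a two-finger parallel gripper is mounted at the origin on the work surface. World frame = base frame: x ahead of the robot, y to its left, z up, the work surface at z = 0. Lengths are in m, angles in rad, forces in N, time in s.
With the tool pointing down it reaches from about 0.425 to 0.925 m from the base axis. Payload 6.8 kg.
Tool frame: the origin (TCP) lies at the very end of the fingers, on their centre line; the grasp point (between the pads) lies 19 mm behind it; z points along the fingers, y is the line along which they close (so a half turn about z gives the same grasp; the last joint's range is limited). The gripper opens to 88 mm and grips with 3 to 60 N. Pads are 20 mm wide; open, the fingers measure 115 mm over their backs; the gripper's body (75 mm by 178 mm) begins 61 mm behind the grasp point.
Start: joints at [1.008, 0.477, 0.022, 1.555, -0.011, 1.109, -0.083], TCP at [0.297, -0.606, 0.223] pointing down, gripper open.
Joint ranges: [-2.96, 2.96], [-0.34, 2.1], [-1.41, 1.46], [0.24, 2.44], [-1.37, 4.51], [0.17, 1.92], [-2.96, 2.96]. Speed limits (rad/s): [2.39, 2.39, 3.14, 3.14, 3.14, 3.14, 3.14].

### API

Orientations are given as a unit quaternion [x, y, z, w].
In Python, from cell import bot, read_camera, job, finder gives the robot as it stands. The module is installed in compiled form; this text tells all that it offers.
- The arm moves only by the tool arm_command, never from a script. Its argument "rows" is a list of rows, each a list of 7 numbers: the shift along the tool's x, y, z each as a share of 0.1 m, from -1 to 1, then the turn, a rotation vector about the tool's x, y, z each as a share of 0.1 rad, from -1 to 1, then the opening, from 0 (shut) to 1 (fully open). A call has 1 to 5 rows; each row shifts and turns the commanded pose from where the row before left it, along the tool's axes as they then stand; what a row does not reach is not made up. A row lasts 1/8 s, in which the tool goes at most 62.5 mm and 10.7 degrees, less where a joint would pass 70% of its speed; a pose out of reach is approached as far as the arm can. A call with a number of a shift or a turn outside -1 to 1 is refused whole. A call with a gripper value outside its range is refused whole. The fingers move at their own pace and stop on an object; the grip force is fixed at half the most. Time passes only in rows, so rows that do not move let the fingers close. It gives the time, the measured TCP pose, the force, the opening and the grip force at its end, in the units of the state.
- bot.get_state(): the state, without advancing time (a new reading comes with each control period).
- read_camera(name): name is "scene" or "top" or "wrist"; returns a dict with "color" (400x640x3 uint8, blue, green, red), "fx", "fy", "cx", "cy" (pixels), "D" ([k1, k2, p1, p2, k3] as OpenCV has them; the pictures are not rectified), "position" and "rotation" of the camera in the world. Camera axes: x right, y down, z forward; pixel columns grow to the right and rows downward; lengths in m; the calibration is good to about 2 mm. A picture is of the moment at which its call begins. There is no depth.
- job.sign_off(): hands the job in; it is judged then, once.
Trained networks look in the newest picture that a camera, given by its name, has taken for a name from the list of things; names that differ only in an ending like _2 or _b are one class to them, and where a whole thing is asked for, a point or a joint stands for the part that bears it (a point fixed in the world has none). Each returns a list of dicts, best first, with "p" (0 to 1); they miss things now and then, are a little off and sometimes report something else, mostly with a low value. They report only what shows in the picture. A call takes as long as a camera call. They do not tell look-alikes from the thing itself.
- finder.boxes_of(camera, label): "bbox" ([left, top, right, bottom] as shares, 0 to 1, of the picture: columns of its width, rows of its height, round what is visible of it).
- finder.cut_out(camera, label): "mask" (400x640 bool, what is visible of it) and "bbox" ([left, top, right, bottom] as shares, 0 to 1, of the picture: columns of its width, rows of its height, round what is visible of it).
The state is a dict: "time": time; "qpos": joint angles; "joint_velocities": joint speeds; "joint_torque": joint torques, N m; "position": TCP position; "ee_rot": TCP orientation; "contact_force": force on the tool from outside, world axes, zero at the start; "torque": the same for the moment, N m; "finger_gap": finger opening in m; "gripper_force": force on a finger pad.
Only numpy, scipy, OpenCV 4.12 (cv2) and the standard library are available. Lean on these libraries where they do the work, as an engineer would, in place of code of your own. Each camera call takes 0.05 s, during which the arm holds its last target. There are 200 camera calls.

## Working session

There is one attempt and no reset: what is moved stays moved. The work goes in short steps, Python scripts to look and compute and a tool call to move; the robot and the scene stay as the last step left them, time stands still between calls to the robot, and variables do not carry over. Pictures are saved under pics/ and viewed, at most 10 in all, crops included, and the job is handed in when it is done.

Besides the shell and the picture viewer there is one more tool, called after "Emit:" as name(argument=value, ...) on one line, values as JSON. arm_command: Moves the arm, as the interface text tells. Its arguments: {"type":"object","properties":{"rows":{"type":"array","items":{"type":"array","items":{"type":"number","minimum":-1,"maximum":1}}}},"required":["rows"]}

```bash
mkdir -p pics
cat > h.py <<'E'
import numpy as np, cv2
from cell import bot, read_camera, job, finder
from scipy.spatial.transform import Rotation as R
def K(c): return np.array([[c['fx'],0,c['cx']],[0,c['fy'],c['cy']],[0,0,1.]])
def Rm(c):
    r=np.array(c['rotation'],float)
    return r if r.shape==(3,3) else R.from_quat(r).as_matrix()
def proj(c,P):
    P=np.atleast_2d(P).astype(float); r=Rm(c); 
    rv=cv2.Rodrigues(r.T)[0]; t=-r.T@np.array(c['position'])
    return cv2.projectPoints(P,rv,t,K(c),np.array(c['D']))[0][:,0]
def ray(c,uv,z):
    p=cv2.undistortPoints(np.array([[uv]],float),K(c),np.array(c['D']))[0,0]
    d=Rm(c)@np.array([p[0],p[1],1]); o=np.array(c['position']); return o+d*(z-o[2])/d[2]
E
python3 - <<'E'
from h import *
for n in ['scene','top']:
    c=read_camera(n); cv2.imwrite(f'pics/{n}0.png',c['color']); print(n,c['position'],np.round(Rm(c),3).tolist(),c['fx'])
    for l in ['chute','bin','lever','lever_pad','flap','drum','spool_case','mallet','oil_jar','race','screwdriver','brush','screw_dish']:
        print(l,[(round(b['p'],2),np.round(np.array(b['bbox'])*[640,400,640,400]).astype(int).tolist()) for b in finder.boxes_of(n,l)[:3]])
print(bot.get_state())
E
```

```text
scene [1.18276334 0.11559637 1.11055224] [[-0.103, 0.842, -0.53], [0.995, 0.086, -0.058], [-0.003, -0.533, -0.846]] 485.2813385000933
chute [(0.98, [192, 147, 377, 261])]
bin [(0.93, [333, 199, 382, 236])]
lever [(0.75, [191, 150, 297, 178])]
lever_pad [(0.79, [191, 152, 297, 183]), (0.21, [273, 170, 329, 227])]
flap [(0.61, [274, 171, 329, 227])]
drum [(0.88, [292, 298, 317, 323]), (0.72, [340, 304, 366, 327]), (0.67, [310, 200, 322, 211])]
spool_case [(0.8, [298, 167, 325, 190])]
mallet [(0.8, [263, 257, 364, 296])]
oil_jar [(0.63, [385, 254, 409, 288])]
race [(0.67, [223, 202, 244, 225])]
screwdriver [(0.66, [214, 170, 253, 179])]
brush [(0.68, [198, 215, 217, 292]), (0.2, [191, 153, 299, 178])]
screw_dish [(0.69, [399, 193, 433, 221]), (0.5, [333, 195, 380, 234])]
top [0.48195373 0.02309476 1.15034402] [[0.013, -0.994, 0.109], [-1.0, -0.014, -0.004], [0.005, -0.109, -0.994]] 485.1919061155931
chute [(0.97, [229, 183, 450, 258])]
bin [(0.81, [227, 188, 278, 244]), (0.51, [230, 183, 450, 258])]
lever [(0.98, [327, 226, 448, 248])]
lever_pad [(0.9, [324, 227, 451, 249])]
flap [(0.61
[... 425 characters left out ...]
1.00789413,  0.47701591,  0.02239024,  1.55541423, -0.01150034,
        1.1092943 , -0.08313058]), 'joint_velocities': array([-0.00072274,  0.00133679, -0.00092483,  0.00069068, -0.0021947 ,
       -0.00078633,  0.00033206]), 'joint_torque': array([-6.24800432e-04, -5.82719207e+01,  1.53297197e+00, -2.72930396e+01,
       -5.43457316e-02,  9.94407688e-03, -1.93478326e-05]), 'position': array([ 0.29653241, -0.60638795,  0.22264702]), 'ee_rot': array([ 9.74260479e-01,  2.25425196e-01,  7.98090854e-06, -4.27899201e-06]), 'contact_force': array([-0.65031439, -0.2972968 ,  0.48562863]), 'torque': array([0.02696628, 0.03717747, 0.00100678]), 'gripper_force': 0.0, 'finger_gap': 0.08809876398678079}
```

View pictures.

Run:
```python
import cv2
a=cv2.imread('pics/top0.png')[170:300,160:470]; cv2.imwrite('pics/topc.png',cv2.resize(a,None,fx=2.5,fy=2.5,interpolation=cv2.INTER_CUBIC))
a=cv2.imread('pics/scene0.png')[130:275,175:400]; cv2.imwrite('pics/scc.png',cv2.resize(a,None,fx=3.5,fy=3.5,interpolation=cv2.INTER_CUBIC))
```

```text
(no output)
```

View pics/topc.png

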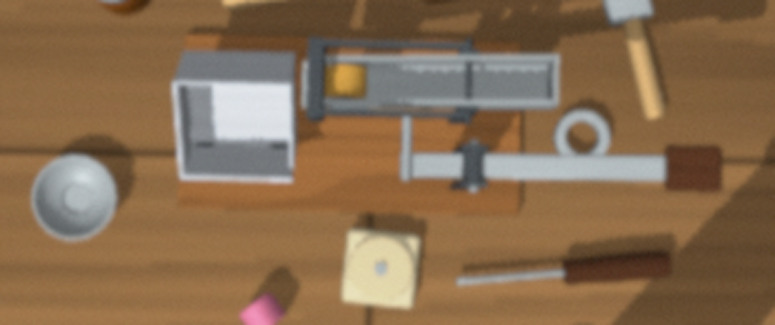

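View pics/scc.png

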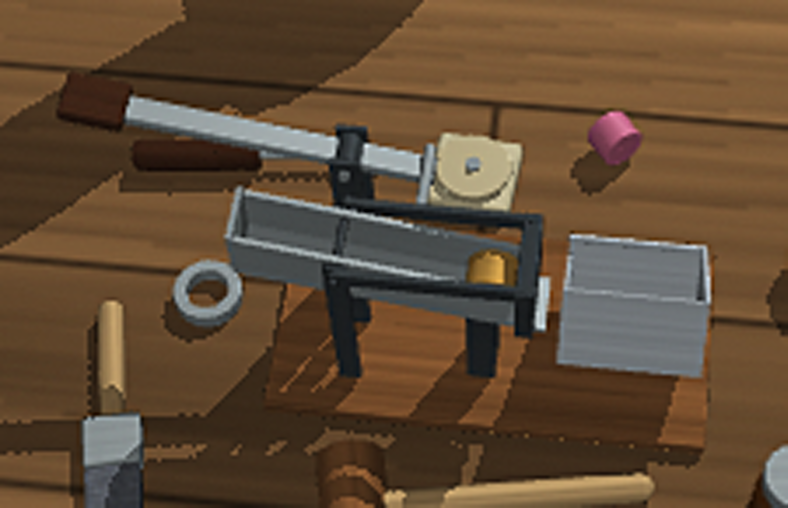

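```bash
cat > fit.py <<'E'
from h import *
from scipy.optimize import least_squares
ct=read_camera('top'); cs=read_camera('scene')
T=lambda u,v:(u/2.5+160,v/2.5+170); S=lambda u,v:(u/3.5+175,v/3.5+130)
top=[((-110,-140,12),T(520,212)),((-110,180,12),T(178,209)),((55,180,12),T(187,36)),((-70,-260,199),T(693,167)),((-18,-150,0),None)]
sc=[((55,180,12),S(704,448)),((55,-140,12),S(265,403)),((-70,-260,199),S(97,88))]
top=[t for t in top if t[1]]
def W(p,P): 
    c,s=np.cos(p[2]),np.sin(p[2]); P=np.array(P)/1000
    return np.c_[p[0]+c*P[:,0]-s*P[:,1],p[1]+s*P[:,0]+c*P[:,1],P[:,2]]
def rim(th,y,bx=0,bz=56): return (-50+bx*np.cos(th)-bz*np.sin(th),y,14+bx*np.sin(th)+bz*np.cos(th))
def f(p):
    a=proj(ct,W(p,[t[0] for t in top]))-[t[1] for t in top]
    b=proj(cs,W(p,[t[0] for t in sc]))-[t[1] for t in sc]
    r=proj(ct,W(p,[rim(p[3],170),rim(p[3],70)]))-[T(177,182),T(295,182)]
    return np.r_[a.ravel(),b.ravel(),r.ravel()]
s=least_squares(f,[.5,0,0,.5],loss='soft_l1'); print(s.x, np.round(f(s.x).reshape(-1,2),1).tolist())
p=s.x; np.save('p.npy',p)
print('pad',W(p,[(-70,-260,199)]),'rim',W(p,[rim(p[3],120)]),'home',W(p,[rim(0,120)]),'spout',W(p,[(0,60,100)]))
for n,uv in dict(case=(311,277),dish=(191,249)).items(): print(n,ray(ct,uv,.03))
for n,uv in dict(drumlike=(265,295),race=(392,221),sd0=(343,282),sd1=(425,276)).items(): print(n,ray(ct,uv,.02))
E
python3 fit.py
```

```text
[ 0.58967163  0.03137013 -0.00440312  0.66492212] [[-1.0, 1.4], [-1.0, 0.1], [-2.2, -0.6], [1.6, 0.2], [0.0, -0.6], [-1.2, 0.0], [-3.1, 1.9], [0.8, -0.5], [-2.0, 0.4]]
pad [[ 0.5185275  -0.22831914  0.199     ]] rim [[0.50564894 0.15174125 0.05807003]] home [[0.54020048 0.15158912 0.07      ]] spout [[0.58993581 0.09136955 0.1       ]]
case [0.4300218 0.0221582 0.03     ]
dish [0.48965993 0.29990417 0.03      ]
drumlike [0.38690882 0.12745149 0.02      ]
race [ 0.56158801 -0.16556269  0.02      ]
sd0 [ 0.41902675 -0.05184453  0.02      ]
sd1 [ 0.43465214 -0.24230549  0.02      ]
```

Emit:
arm_command(rows=[[0,0,-0.2,0,0,-1,0],[0,0,-0.2,0,0,-1,0],[0,0,-0.2,0,0,-1,0],[0,0,-0.2,0,0,-1,0],[0,0,-0.2,0,0,-1,0]])

```text
time: 2.12
position: [0.2965, -0.6064, 0.3233]
ee_rot: [0.887, 0.461, 0.0, 0.0]
contact_force: [0.8, 0.6, -0.3]
finger_gap: 0.0414
gripper_force: 0.0
```

Emit:
arm_command(rows=[[0,0,0,0,0,-1,0],[0,0,0,0,0,-1,0],[0,0,0,0,0,-1,0],[0,0,0,0,0,-1,0],[0,0,0,0,0,-1,0]])

```text
time: 2.75
position: [0.2965, -0.6064, 0.3227]
ee_rot: [0.746, 0.666, -0.0, -0.0]
contact_force: [0.7, 0.4, -0.5]
finger_gap: 0.0004
gripper_force: 0.0
```

Emit:
arm_command(rows=[[0,0,0,0,0,-1,0],[0,0,0,0,0,-0.2,0],[0.4,0.2,0,0,0,0,0],[0.5,0.2,0,0,0,0,0],[0.5,0.2,0,0,0,0,0]])

```text
time: 3.38
position: [0.3565, -0.4647, 0.3227]
ee_rot: [0.706, 0.708, 0.0, 0.0]
contact_force: [1.3, 0.2, 0.8]
finger_gap: 0.0006
gripper_force: 0.0
```

Emit:
arm_command(rows=[[0.5,0.2,0,0,0,0,0],[0.5,0.2,0,0,0,0,0],[0.5,0.2,0,0,0,0,0],[0.5,0.2,0,0,0,0,0],[0.5,0.1,0,0,0,0,0]])

```text
time: 4.0
position: [0.4457, -0.2139, 0.3229]
ee_rot: [0.706, 0.708, 0.0, 0.0]
contact_force: [0.4, 0.6, -0.0]
finger_gap: 0.0001
gripper_force: 0.0
```

Emit:
arm_command(rows=[[0.5,0,0,0,0,0,0],[0.5,0,0,0,0,0,0],[0.5,0,0,0,0,0,0],[0.5,0,0,0,0,0,0],[0.5,0,0,0,0,0,0]])

```text
time: 4.62
position: [0.4438, 0.0357, 0.323]
ee_rot: [0.706, 0.708, 0.0, 0.0]
contact_force: [0.5, -0.3, 1.0]
finger_gap: 0.0002
gripper_force: 0.0
```

Emit:
arm_command(rows=[[0.5,0,0,0,0,0,0],[0.5,0,0,0,0,0,0],[0.3,0,0,0,0,0,0],[0,0,0,0,0,0,0]])

```text
time: 5.12
position: [0.4429, 0.1667, 0.3229]
ee_rot: [0.704, 0.71, 0.0, -0.0]
contact_force: [0.3, 0.2, 0.5]
finger_gap: 0.0005
gripper_force: 0.0
```

Emit:
arm_command(rows=[[0,0.1,0.5,0,0,0,0],[0,0.05,0.5,0,0,0,0],[0,0,0.5,0,0,0,0],[0,0,0.5,0,0,0,0],[0,0,0.4,0,0,0,0]])

```text
time: 5.75
position: [0.4583, 0.1621, 0.0807]
ee_rot: [0.707, 0.707, -0.001, 0.0]
contact_force: [-0.1, -0.7, -0.5]
finger_gap: -0.0001
gripper_force: 0.0
```

Emit:
arm_command(rows=[[0,0,0.33,0,0,0,0],[0,0.1,0,0,0,0,0],[0,0.1,0,0,0,0,0],[0,0.1,0,0,0,0,0]])

```text
time: 6.25
position: [0.4908, 0.1644, 0.0513]
ee_rot: [0.706, 0.708, 0.001, 0.001]
contact_force: [-0.5, -0.3, 0.5]
finger_gap: 0.0001
gripper_force: 0.0
```

Run:
```python
from h import *
c=read_camera('top'); a=c['color'][170:270,200:330]; cv2.imwrite('pics/t1.png',cv2.resize(a,None,fx=5,fy=5,interpolation=cv2.INTER_CUBIC))
c=read_camera('scene'); a=c['color'][160:270,290:430]; cv2.imwrite('pics/s1.png',cv2.resize(a,None,fx=5,fy=5,interpolation=cv2.INTER_CUBIC))
```

```text
(no output)
```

View pics/s1.png

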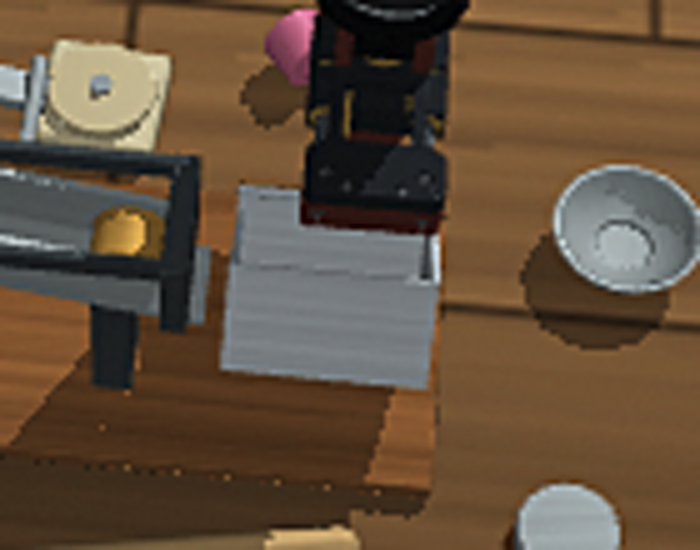

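The picture shows the gripper in front of the bin, at about (370,190), clear of the spout at (200,290). I'll push in +x while watching the force.

Emit:
arm_command(rows=[[0,0,0.05,0,0,0,0],[0,0.08,0,0,0,0,0],[0,0.08,0,0,0,0,0]])

```text
time: 6.72
position: [0.5027, 0.1643, 0.0444]
ee_rot: [0.706, 0.709, -0.002, -0.001]
contact_force: [-7.9, 0.7, 5.8]
finger_gap: 0.0004
gripper_force: 4.3
```

Emit:
arm_command(rows=[[0,0.06,0,0,0,0,0],[0,0.06,0,0,0,0,0]])

```text
time: 6.98
position: [0.5152, 0.1647, 0.0444]
ee_rot: [0.705, 0.709, -0.001, -0.001]
contact_force: [-4.4, 0.4, 3.2]
finger_gap: 0.0004
gripper_force: 2.2
```

Emit:
arm_command(rows=[[0,0.04,0,0,0,0,0],[0,0,0,0,0,0,0]])

```text
time: 7.22
position: [0.5209, 0.1647, 0.0446]
ee_rot: [0.706, 0.708, 0.0, -0.0]
contact_force: [-1.6, 0.2, -0.7]
finger_gap: 0.0006
gripper_force: 0.7
```

Keep on in small steps until the stop is felt.

Emit:
arm_command(rows=[[0,0.04,0,0,0,0,0],[0,0.03,0,0,0,0,0]])

```text
time: 7.48
position: [0.5277, 0.1645, 0.0447]
ee_rot: [0.706, 0.709, 0.0, 0.0]
contact_force: [-2.4, 1.1, 2.5]
finger_gap: 0.0007
gripper_force: 1.5
```

Emit:
arm_command(rows=[[0,0.03,0,0,0,0,0],[0,0,0,0,0,0,0]])

```text
time: 7.72
position: [0.5312, 0.1645, 0.0447]
ee_rot: [0.706, 0.708, 0.0, 0.0]
contact_force: [-1.2, 0.2, 0.2]
finger_gap: 0.0008
gripper_force: 0.3
```

Emit:
arm_command(rows=[[0,0.03,0,0,0,0,0],[0,0,0,0,0,0,0]])

```text
time: 7.98
position: [0.5314, 0.1645, 0.0443]
ee_rot: [0.706, 0.709, -0.002, -0.001]
contact_force: [-7.5, -0.2, 5.9]
finger_gap: 0.0004
gripper_force: 4.1
```

Emit:
arm_command(rows=[[0,0.04,0,0,0,0,0],[0,0,0,0,0,0,0],[0,0,0,0,0,0,0]])

```text
time: 8.35
position: [0.5314, 0.1645, 0.0439]
ee_rot: [0.705, 0.709, -0.005, -0.002]
contact_force: [-18.8, -0.3, 13.2]
finger_gap: 0.0004
gripper_force: 9.7
```

Emit:
arm_command(rows=[[0,-0.3,0,0,0,0,0],[0,-0.4,0,0,0,0,0],[0,0,-0.5,0,0,0,0],[0,0,-0.5,0,0,0,0],[0,0,-0.5,0,0,0,0]])

```text
time: 8.98
position: [0.4679, 0.1641, 0.1964]
ee_rot: [0.706, 0.709, 0.0, 0.0]
contact_force: [1.2, -0.3, -0.2]
finger_gap: 0.0007
gripper_force: 0.0
```

Emit:
arm_command(rows=[[-0.3,0,-0.5,0,0,0,0],[-0.5,0,-0.3,0,0,0,0],[-0.5,0,0,0,0,0,0],[-0.5,0,0,0,0,0,0],[-0.5,0,0,0,0,0,0]])

```text
time: 9.6
position: [0.4687, -0.0678, 0.2752]
ee_rot: [0.706, 0.708, 0.0, 0.001]
contact_force: [1.1, -0.2, -0.3]
finger_gap: 0.0005
gripper_force: 0.0
```

Run:
```python
from h import *
c=read_camera('scene'); a=c['color'][130:270,180:430]; cv2.imwrite('pics/s2.png',cv2.resize(a,None,fx=3.2,fy=3.2,interpolation=cv2.INTER_CUBIC))
```

```text
(no output)
```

View pics/s2.png

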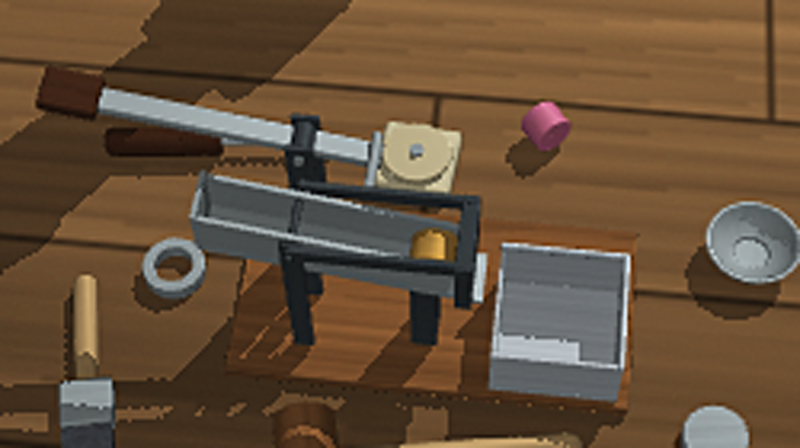

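The bin now sits level at (560,320) in the picture and the drum is still behind the flap at (432,245). Next is the lever.

Emit:
arm_command(rows=[[-0.4,0.15,0,0,0,0,0],[-0.5,0.15,0,0,0,0,0],[-0.5,0.15,0,0,0,0,0],[-0.2,0.08,0,0,0,0,0],[0,0,0.3,0,0,0,0]])

```text
time: 10.28
position: [0.5241, -0.2275, 0.246]
ee_rot: [0.707, 0.708, 0.001, 0.002]
contact_force: [0.2, 0.2, -0.8]
finger_gap: 0.0004
gripper_force: 0.0
```

Emit:
arm_command(rows=[[0,0,0.3,0,0,0,0],[0,0,0.1,0,0,0,0],[0,0,0.1,0,0,0,0],[0,0,0,0,0,0,0]])

```text
time: 10.78
position: [0.5225, -0.2253, 0.1952]
ee_rot: [0.706, 0.709, 0.0, 0.0]
contact_force: [-0.5, 0.6, 2.3]
finger_gap: 0.0004
gripper_force: 1.1
```

Emit:
arm_command(rows=[[0,0,0.1,0,0,0,0],[0,0,0.12,0,0,0,0],[0,0,0.12,0,0,0,0],[0,0,0.12,0,0,0,0],[0,0,0,0,0,0,0]])

```text
time: 11.4
position: [0.5213, -0.225, 0.1473]
ee_rot: [0.706, 0.709, -0.0, -0.001]
contact_force: [-0.2, -1.0, 3.1]
finger_gap: 0.0004
gripper_force: 1.6
```

Emit:
arm_command(rows=[[0,0,0.08,0,0,0,0],[0,0,0.08,0,0,0,0],[0,0,0,0,0,0,0],[0,0,0,0,0,0,0],[0,0,0,0,0,0,0]])

```text
time: 12.02
position: [0.522, -0.2255, 0.1328]
ee_rot: [0.706, 0.708, -0.0, 0.0]
contact_force: [-1.6, 0.7, 3.2]
finger_gap: 0.0005
gripper_force: 1.5
```

Run:
```python
from h import *
c=read_camera('scene'); a=c['color'][130:270,180:430]; cv2.imwrite('pics/s3.png',cv2.resize(a,None,fx=3.2,fy=3.2,interpolation=cv2.INTER_CUBIC))
```

```text
(no output)
```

View pics/s3.png

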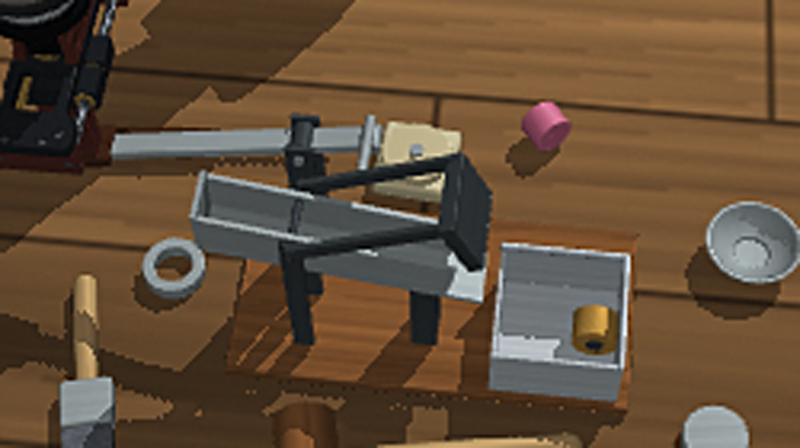

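The flap is up and the drum is in the bin, at (595,328). I'll hold briefly, then let the lever up gently.

Emit:
arm_command(rows=[[0,0,0,0,0,0,0],[0,0,0,0,0,0,0],[0,0,0,0,0,0,0],[0,0,-0.1,0,0,0,0],[0,0,-0.1,0,0,0,0]])

```text
time: 12.7
position: [0.5219, -0.2266, 0.1535]
ee_rot: [0.706, 0.708, -0.0, 0.0]
contact_force: [-0.5, -1.6, 3.8]
finger_gap: 0.0003
gripper_force: 1.5
```

Emit:
arm_command(rows=[[0,0,-0.1,0,0,0,0],[0,0,-0.1,0,0,0,0],[0,0,-0.1,0,0,0,0],[0,0,-0.1,0,0,0,0],[0,0,-0.1,0,0,0,0]])

```text
time: 13.32
position: [0.5222, -0.2248, 0.2032]
ee_rot: [0.705, 0.709, 0.0, -0.0]
contact_force: [0.0, -0.1, -0.9]
finger_gap: 0.0008
gripper_force: 0.0
```

Emit:
arm_command(rows=[[0,0,-0.2,0,0,0,0],[0,0,-0.4,0,0,0,0],[0,0,-0.4,0,0,0,0],[0,0,0,0,0,0,0],[0,0,0,0,0,0,0]])

```text
time: 13.95
position: [0.5214, -0.2257, 0.3019]
ee_rot: [0.706, 0.708, -0.0, -0.0]
contact_force: [0.1, -0.5, -0.5]
finger_gap: 0.0004
gripper_force: 0.0
```

Run:
```python
from h import *
c=read_camera('scene'); a=c['color'][130:270,180:430]; cv2.imwrite('pics/s4.png',cv2.resize(a,None,fx=3.2,fy=3.2,interpolation=cv2.INTER_CUBIC))
```

```text
(no output)
```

View pics/s4.png

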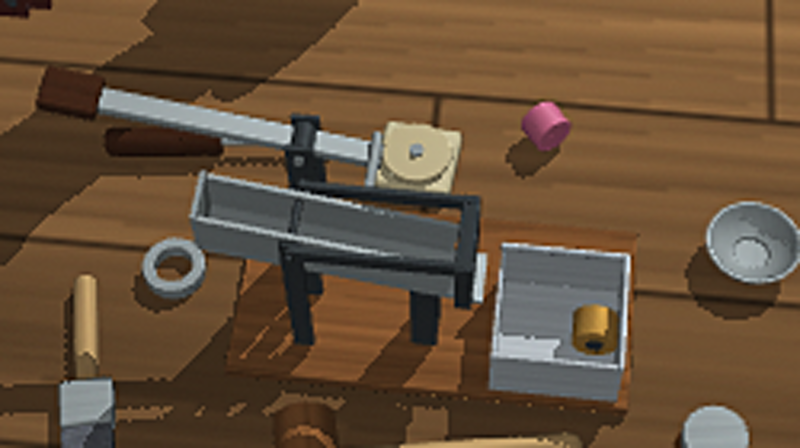

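The lever pad is back up at (70,90), the flap is shut at (468,250), and the drum is at rest in the bin at (595,328).

```bash
python3 -c "
from cell import job; print(job.sign_off())"
```

```text
the job is handed in; nothing more can be done
None
```

The job is handed in; the verdict was not shown, but in the last picture the bin is level, the drum rests in it, the flap is shut, the lever is up, the robot is clear and nothing in view has moved.

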